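# Make up two candle sets at the fire-station light stall

## Task

Make up the two take-home sets from the stock on the stall: into the brown carton go the red and the white grave light, one upright in each of its two square bays, and the blue box of long matches lying flat in the long bay; into the white carton go the ivory pillar candle, upright in one bay, and the orange matchbox, lying flat in the other. Set each thing down on the floor of its bay rather than letting it drop, and leave the spare green light, the lantern and the collecting tin where they stand.

Things in the scene. Friction and masses are not known exactly. Their poses are not given: they have to be found in the camera images.
- red_light_center (a point): Grave light: red plastic cylinder 60 mm in diameter with a smaller round gold vent lid (42 mm across) on top, 100 mm tall in all, 0.18 to 0.36 kg, standing upright among the stock; belongs to the graveside set. The point is on its axis, half-way up (50 mm above its foot); z is up. The straight wall, good to grip, runs from 5 to 80 mm above the foot.
- white_light_center (a point): Grave light: white plastic cylinder 60 mm in diameter with a smaller round gold vent lid (42 mm across) on top, 100 mm tall in all, 0.18 to 0.36 kg, standing upright among the stock; belongs to the graveside set. The point is on its axis, half-way up (50 mm above its foot); z is up. The straight wall, good to grip, runs from 5 to 80 mm above the foot.
- long_matches_center (a point): Blue box of long matches lying flat, cream label on top: 108 mm long (its y axis), 58 mm wide (x) and 30 mm high (z), under 0.1 kg. The point is the centre of the box, 15 mm above its underside.
- pillar_center (a point): Ivory pillar candle with a short dark wick and no lid: plain cylinder 60 mm in diameter, 90 mm tall, 0.17 to 0.34 kg, standing upright. The point is on its axis, half-way up (45 mm above its foot); z is up.
- short_matches_center (a point): Orange household matchbox lying flat, cream label on top: 72 mm long (its y axis), 52 mm wide (x) and 28 mm high (z), under 0.1 kg. The point is the centre of the box, 14 mm above its underside.
- carton_brown: Brown open carton (graveside set), 314 mm long and 94 mm wide, with three bays in a row; walls 4 mm thick, rims 18 mm and bay floors 4 mm above the table; fixed. Origin: middle of the underside; y along it, x across, z up. Bays 86 mm wide in x. Two square bays, 86 mm long in y, are centred at y = -0.110 m and y = -0.020 m; the long bay, 126 mm in y, at y = +0.090 m.
- carton_white: White open carton (table set), 196 mm long and 94 mm wide, with two equal bays in a row; walls 4 mm thick, rims 18 mm and bay floors 4 mm above the table; fixed. Origin: middle of the underside; y along it, x across, z up. Bays 86 mm wide in x. The bays are 92 mm long in y and centred at y = -0.048 m and y = +0.048 m.
- green_light_center (a point): Grave light: green plastic cylinder 60 mm in diameter with a smaller round gold vent lid (42 mm across) on top, 100 mm tall in all, 0.18 to 0.36 kg, standing upright among the stock; spare stock in neither set, to be left alone. The point is on its axis, half-way up (50 mm above its foot); z is up. The straight wall, good to grip, runs from 5 to 80 mm above the foot.
- lantern_center (a point): Black metal candle lantern, 160 mm square and 295 mm tall with its ring handle, loose, standing at the edge of the work on the robot's right (to be left alone). The point is on its axis, 120 mm above the table.
- tin_center (a point): Round steel collecting tin with a red band and a coin slot, 96 mm in diameter, 120 mm tall, loose, standing at the edge of the work on the robot's left (to be left alone). The point is on its axis, half-way up (60 mm).
Not all that is in view belongs to the job. Of the things that look like the part that bears long_matches_center, the smallest one is meant. What is shaped like the part that bears red_light_center but pink is not meant.

How it is judged:
At the end, for the whole second after the job is handed in: Red and white lights upright (0.1 rad), one per square bay (centre within 16 mm in x, y), long matches flat in the long bay (18 mm) of the brown carton; pillar upright (18 mm) and orange matches flat (22 mm), one per bay of the white; all at rest on the floors (height within 5 mm) ((y of red_light_center in the frame of carton_brown between -0.126 and -0.094 m or y of red_light_center in the frame of carton_brown between -0.036 and -0.004 m) and x of red_light_center in the frame of carton_brown between -0.016 and 0.016 m and z of red_light_center in the frame of carton_brown between 0.049 and 0.059 m and angle between each of red_light_center, white_light_center, long_matches_center, pillar_center, short_matches_center's own z axis and vertical below 0.1 rad and linear speed of each of red_light, white_light, long_matches, pillar, short_matches below 0.02 m/s and (y of white_light_center in the frame of carton_brown between -0.126 and -0.094 m or y of white_light_center in the frame of carton_brown between -0.036 and -0.004 m) and x of white_light_center in the frame of carton_brown between -0.016 and 0.016 m and z of white_light_center in the frame of carton_brown between 0.049 and 0.059 m and y of long_matches_center in the frame of carton_brown between 0.072 and 0.108 m and x of long_matches_center in the frame of carton_brown between -0.018 and 0.018 m and z of long_matches_center in the frame of carton_brown between 0.014 and 0.024 m and (y of pillar_center in the frame of carton_white between -0.066 and -0.03 m or y of pillar_center in the frame of carton_white between 0.03 and 0.066 m) and x of pillar_center in the frame of carton_white between -0.018 and 0.018 m and z of pillar_center in the frame of carton_white between 0.044 and 0.054 m and (y of short_matches_center in the frame of carton_white between -0.07 and -0.026 m or y of short_matches_center in the frame of carton_white between 0.026 and 0.07 m) and x of short_matches_center in the frame of carton_white between -0.022 and 0.022 m and z of short_matches_center in the frame of carton_white between 0.013 and 0.023 m); the robot touches nothing.
It fails at once if the green grave light is shifted by more than 20 mm or knocked over (distance of green_light_center from where it was at the start of the episode above 0.02 m).
It fails at once if the black lantern is shifted by more than 20 mm or knocked over (distance of lantern_center from where it was at the start of the episode above 0.02 m).
It fails at once if the collecting tin is shifted by more than 20 mm or knocked over (distance of tin_center from where it was at the start of the episode above 0.02 m).
It fails at once if a thing for the sets is dropped: it falls freely by more than about 25 mm ((linear speed of red_light above 0.7 m/s and contact force between the fingers and red_light below 0.05 N) or (linear speed of white_light above 0.7 m/s and contact force between the fingers and white_light below 0.05 N) or (linear speed of long_matches above 0.7 m/s and contact force between the fingers and long_matches below 0.05 N) or (linear speed of pillar above 0.7 m/s and contact force between the fingers and pillar below 0.05 N) or (linear speed of short_matches above 0.7 m/s and contact force between the fingers and short_matches below 0.05 N)).
It also fails if it takes over 112 s, if anything falls off the work surface, if the arm or the gripper's body presses on something with over 40 N, if the wrist force passes 120 N, or if a joint passes its speed limit or range.

## Robot

A 6-joint arm with a two-finger parallel gripper is mounted at the origin on the work surface. World frame = base frame: x ahead of the robot, y to its left, z up, the work surface at z = 0. Lengths are in m, angles in rad, forces in N, time in s.
With the tool pointing down it reaches from about 0.425 to 0.95 m from the base axis. Payload 14.7 kg.
Tool frame: the origin (TCP) lies at the very end of the fingers, on their centre line; the grasp point (between the pads) lies 19 mm behind it; z points along the fingers, y is the direction in which the jaws open and shut (so a half turn about z gives the same grasp; the last joint's range is limited). The gripper opens to 85 mm and grips with 20 to 120 N. Pads are 22 mm wide; open, the fingers measure 114 mm over their backs; the gripper's body (76 mm by 85 mm) begins 54 mm behind the grasp point. The pads swing forward as they close: fully open they stand 13 mm farther back than shut.
Start: joints at [-1.153, 0.48, 1.596, -0, 1.065, -0.047], TCP at [0.291, -0.581, 0.231] pointing down, gripper open.
Joint ranges: [-2.75, 2.75], [-0.82, 2.05], [0.23, 2.67], [-1.56, 4.7], [0.09, 2.69], [-2.92, 2.92]. Speed limits (rad/s): [1.89, 1.89, 2.39, 3.01, 3.01, 3.01].

## Interface

Orientations are given as a rotation vector (axis times angle).
In Python, from plant import r gives the robot as it stands.
- The arm moves only by the shell command python3 -m pendant 'ROWS' [FORCE]. ROWS is JSON, a list that holds one entry, the list of rows, each a list of 7 numbers: the shift along the tool's x, y, z in mm, then the turn, a rotation vector about the tool's x, y, z in rad, then the opening, from 0 (shut) to 1 (fully open). In form: [[[tx, ty, tz, wx, wy, wz, hand], ...]]. A call has 1 to 5 rows; each row shifts and turns the commanded pose from where the row before left it, along the tool's axes as they then stand; what a row does not reach is not made up. A row lasts 1/8 s, in which the tool goes at most 62.5 mm and 10.7 degrees, less where a joint would pass 70% of its speed; a pose out of reach is approached as far as the arm can. A call is refused whole if a number of a shift passes 62.5 or a number of a turn 0.188, either way. A call with a gripper value outside its range is refused whole. The fingers move at their own pace and stop on an object; FORCE is the grip in N (left out, the last holds). Time passes only in rows, so rows that do not move let the fingers close. It gives the time, the measured TCP pose, the force and the opening at its end, in the units of the state.
- r.sense(): the state, without advancing time (a new reading comes with each control period).
- r.capture(name): name is "side" or "top" or "wrist"; returns a dict with "image" (480x640x3 uint8, blue, green, red), "camera_matrix" (3x3 intrinsics, pixels), "camera_from_world" (4x4, takes a point from world to camera coordinates). Camera axes: x right, y down, z forward; pixel columns grow to the right and rows downward; lengths in m; the calibration is good to about 2 mm. A picture is of the moment at which its call begins. There is no depth.
- r.sign_off(): hands the job in, once; it reports no verdict.
The state is a dict: "clock": time; "joint_positions": joint angles; "dq": joint speeds; "tau": joint torques, N m; "tcp_pos": TCP position; "tool_rot": TCP orientation; "wrist_force": force on the tool from outside, world axes, zero at the start; "moment": the same for the moment, N m; "opening": opening from 0.0 (shut) to 1.0 (fully open).
Only numpy, scipy, OpenCV 4.12 (cv2) and the standard library are available. Lean on these libraries where they do the work, as an engineer would, in place of code of your own. Each camera call takes 0.05 s, during which the arm holds its last target.

## Working session

There is one attempt and no reset: what is moved stays moved. The work goes in short steps, Python scripts to look and compute and a shell command to move; the robot and the scene stay as the last step left them, time stands still between calls to the robot, and variables do not carry over. Pictures are saved under pics/ and viewed, and the job is handed in when it is done.

```bash
ls; mkdir -p pics
python3 - <<'E'
from plant import r
import cv2,json,numpy as np
s=r.sense();print({k:np.round(v,3).tolist() for k,v in s.items()})
for n in ["side","top","wrist"]:
    c=r.capture(n);cv2.imwrite(f"pics/{n}0.png",c["image"])
    print(n,np.round(c["camera_matrix"],1).tolist(),np.round(c["camera_from_world"],3).tolist())
E
```

```text
pics
{'clock': 0.0, 'joint_positions': [-1.153, 0.481, 1.597, -0.0, 1.065, -0.047], 'dq': [0.0, 0.0, -0.001, 0.003, -0.001, 0.0], 'tau': [-0.006, -95.067, -43.019, -0.0, 0.012, -0.0], 'tcp_pos': [0.291, -0.581, 0.231], 'tool_rot': [-3.056, -0.723, 0.0], 'wrist_force': [1.414, 0.218, -0.154], 'moment': [-0.048, 0.032, -0.005], 'opening': 1.003}
side [[586.8, 0.0, 309.6], [0.0, 586.8, 236.2], [0.0, 0.0, 1.0]] [[-0.899, -0.437, 0.009, 0.38], [-0.219, 0.433, -0.875, 0.205], [0.378, -0.788, -0.485, 1.448], [0.0, 0.0, 0.0, 1.0]]
top [[541.4, 0.0, 323.4], [0.0, 541.4, 236.2], [0.0, 0.0, 1.0]] [[0.009, -1.0, -0.004, -0.005], [-0.994, -0.009, -0.11, 0.45], [0.11, 0.005, -0.994, 1.647], [0.0, 0.0, 0.0, 1.0]]
wrist [[407.3, 0.0, 320.5], [0.0, 407.3, 236.0], [0.0, 0.0, 1.0]] [[0.448, -0.894, -0.001, -0.65], [-0.863, -0.433, 0.26, -0.034], [-0.233, -0.116, -0.966, 0.378], [0.0, 0.0, 0.0, 1.0]]
```

View pics/top0.png

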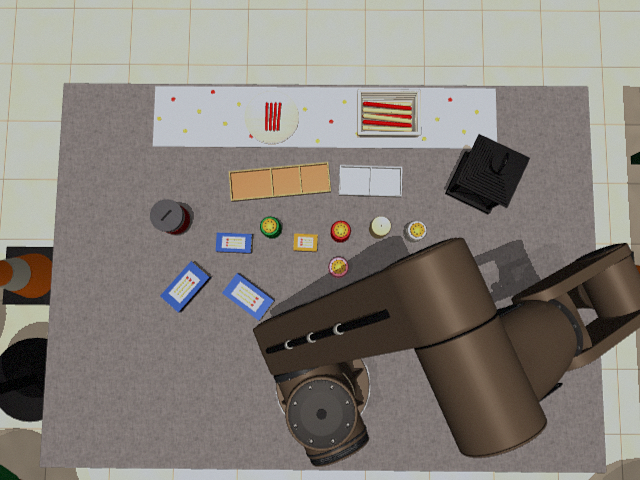

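View pics/side0.png

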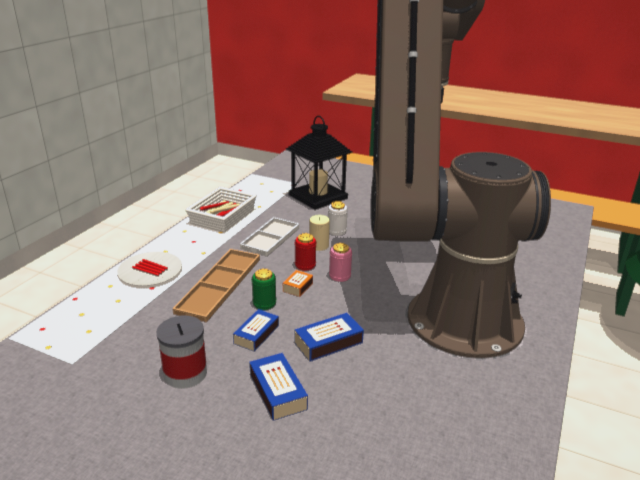

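The top view shows the brown carton at about (280,182) and the white carton at (370,181). The lights are green (271,227), red (341,231), white (417,230) and pink decoy (339,267), with the ivory pillar at (380,227) and orange box at (306,243). There are three blue boxes, at (234,243), (185,287) and (248,296). The lantern is at (488,172) and the tin at (170,217). In the side view, red is at (305,252), pink at (340,262) and pillar at (319,232).

Next I'll measure with colour masks.

```bash
cat > h.py <<'E'
from plant import r
import cv2,numpy as np
from scipy.spatial.transform import Rotation as R
def ray(c,uv,z):
    K=c["camera_matrix"];T=c["camera_from_world"];Rm,t=T[:3,:3],T[:3,3]
    o=-Rm.T@t;d=Rm.T@np.linalg.inv(K)@np.array([uv[0],uv[1],1.])
    return o+d*(z-o[2])/d[2]
def proj(c,p):
    q=c["camera_from_world"]@np.r_[p,1];q=c["camera_matrix"]@q[:3];return q[:2]/q[2]
def blobs(img,lo,hi,amin=40):
    hsv=cv2.cvtColor(img,cv2.COLOR_BGR2HSV)
    m=cv2.inRange(hsv,np.array(lo),np.array(hi))
    cs,_=cv2.findContours(m,cv2.RETR_EXTERNAL,cv2.CHAIN_APPROX_NONE)
    return sorted([c for c in cs if cv2.contourArea(c)>amin],key=cv2.contourArea,reverse=True)
def tool():
    s=r.sense();return s["tcp_pos"],R.from_rotvec(s["tool_rot"]).as_matrix(),s
def togo(p,yaw=None):
    """shift in tool axes mm to world p ; yaw= desired world direction angle of tool y"""
    t,M,s=tool();d=M.T@(np.array(p)-t)*1000
    print("tool shift mm",np.round(d,1),"opening",round(float(s["opening"]),3),"clock",round(float(s["clock"]),2))
    if yaw is not None:
        ty=M[:,1];a=np.arctan2(ty[1],ty[0]);e=(yaw-a+np.pi/2)%np.pi-np.pi/2
        tz=M[:,2]
        print("turn about tool z", round(-e,4),"tilt of z",np.round(tz,4),"q6",round(s["joint_positions"][5],3))
E
python3 - <<'E'
from h import *
c=r.capture("top");im=c["image"]
big=cv2.resize(im[140:320,150:450],None,fx=2.66,fy=2.66,interpolation=cv2.INTER_CUBIC);cv2.imwrite("pics/topcrop.png",big)
for n,lo,hi,z in [("blue",(105,120,60),(125,255,255),.03),("orange",(10,150,120),(22,255,255),.028),("green",(45,100,30),(80,255,255),.08),("gold",(23,100,120),(34,255,255),.1)]:
    for b in blobs(im,lo,hi,15):
        (u,v),(w,h),a=cv2.minAreaRect(b); p=ray(c,(u,v),z)
        print(n,round(u),round(v),round(w),round(h),round(a),cv2.contourArea(b),p.round(3))
t,M,s=tool();print(M.round(3))
E
```

```text
blue 184 286 25 47 42 1106.0 [0.292 0.422 0.03 ]
blue 248 296 46 25 37 1105.5 [0.264 0.228 0.03 ]
blue 233 242 35 18 3 593.5 [0.428 0.276 0.03 ]
orange 306 242 16 23 90 343.5 [0.431 0.054 0.028]
orange 340 229 13 14 0 141.5 [ 0.472 -0.053  0.028]
orange 338 266 13 13 27 121.5 [ 0.358 -0.047  0.028]
orange 269 225 12 12 90 19.0 [0.483 0.168 0.028]
green 271 227 21 20 27 311.5 [0.471 0.157 0.08 ]
green 10 472 14 19 90 140.5 [-0.241  0.889  0.08 ]
gold 340 230 11 11 45 90.5 [ 0.461 -0.05   0.1  ]
gold 417 230 10 10 90 79.5 [ 0.462 -0.277  0.1  ]
gold 269 226 11 10 90 75.0 [0.469 0.16  0.1  ]
gold 337 265 7 11 63 48.5 [ 0.358 -0.041  0.1  ]
[[ 0.894  0.448 -0.   ]
 [ 0.448 -0.894  0.001]
 [ 0.    -0.001 -1.   ]]
```

View pics/wrist0.png

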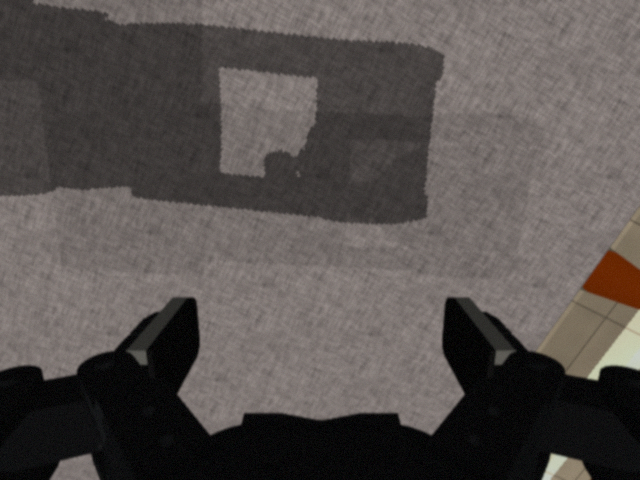

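View pics/topcrop.png

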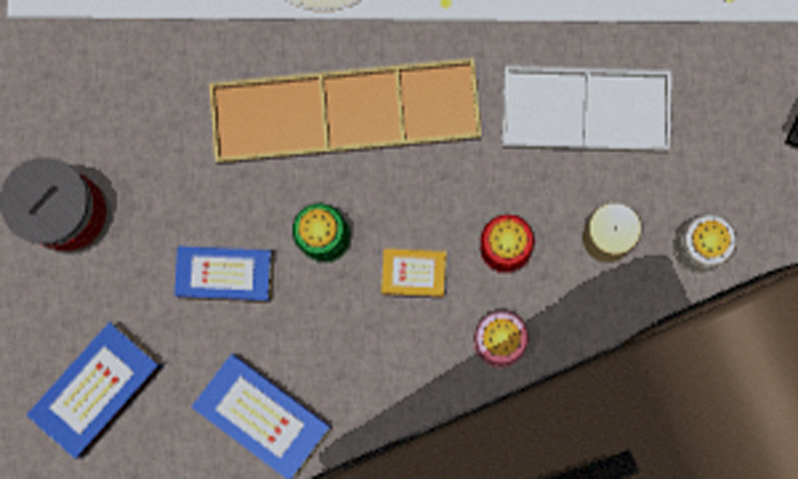

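The smallest of the three blue boxes, at (233,242), measures about 104×54 mm and fits 108×58, so it's the one meant. The other two, (184,286) and (248,296), are clearly larger. The red light is at (341,231), and (339,267) is the pink decoy. The crop confirms both. Next I'll swing over the stock for a wrist view.

```bash
python3 -m pendant '[[[38,-40,-24,0,0,0,1],[38,-40,-24,0,0,0,1],[38,-40,-24,0,0,0,1],[38,-40,-24,0,0,0,1],[38,-40,-24,0,0,0,1]]]'; python3 -m pendant '[[[0,0,0,0,0,-0.18,1],[0,0,0,0,0,-0.18,1],[0,0,0,0,0,-0.18,1],[0,0,0,0,0,-0.18,1],[0,0,0,0,0,-0.18,1]]]'
python3 - <<'E'
from h import *
togo((0.48,-0.0,0.36),0)
E
```

```text
clock: 0.82
tcp_pos: [0.3717, -0.3153, 0.3521]
tool_rot: [3.057, 0.723, 0.0]
wrist_force: [0.9, -0.1, -0.1]
opening: 0.995
clock: 1.45
tcp_pos: [0.3715, -0.317, 0.3512]
tool_rot: [-2.432, -1.988, 0.0]
wrist_force: [0.5, 0.3, 0.7]
opening: 0.999
tool shift mm [332.2  43.4  -8.8] opening 0.999 clock 1.45
turn about tool z -0.2 tilt of z [-2.e-04  1.e-04 -1.e+00] q6 -0.568
```

```bash
python3 -m pendant '[[[0,0,0,0,0,-0.1,1],[0,0,0,0,0,-0.1,1],[50,22,0,0,0,0,1],[50,22,0,0,0,0,1],[50,22,0,0,0,0,1]]]'
python3 - <<'E'
from h import *
togo((0.48,-0.0,0.36),0)
c=r.capture("wrist");cv2.imwrite("pics/w1.png",c["image"])
T=c["camera_from_world"];o=-T[:3,:3].T@T[:3,3];t,M,s=tool();print("cam in tool",(M.T@(o-t)).round(3),T[:3,:3].round(2).tolist())
E
```

```text
clock: 2.08
tcp_pos: [0.4388, -0.166, 0.3513]
tool_rot: [2.229, 2.214, 0.0]
wrist_force: [0.8, -1.0, 0.0]
opening: 0.998
tool shift mm [166.3  40.1  -8.7] opening 0.998 clock 2.08
turn about tool z -0.0067 tilt of z [ 1.e-04 -0.e+00 -1.e+00] q6 -0.42
cam in tool [ 0.06  -0.002 -0.143] [[1.0, -0.01, 0.0], [-0.01, -0.97, 0.26], [-0.0, -0.26, -0.97]]
```

View pics/w1.png

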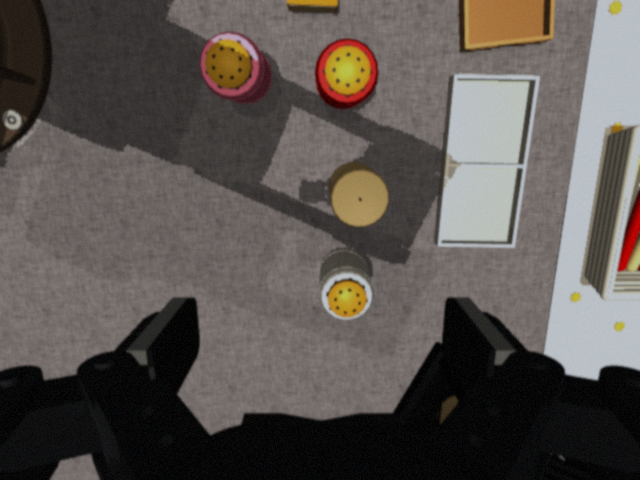

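The wrist view shows the red lid at (347,70), pink at (230,62), pillar top at (360,198), white light's lid at (347,297), and the white carton spanning (440..538, 75..246). I'll measure these, then shift left for the rest.

```bash
cat >> h.py <<'E'
def circ(c,lo,hi,z,near=None,amin=200):
    out=[]
    for b in blobs(c["image"],lo,hi,amin):
        b=cv2.convexHull(b)
        (u,v),rad=cv2.minEnclosingCircle(b);mm=cv2.moments(b);u,v=mm["m10"]/mm["m00"],mm["m01"]/mm["m00"]
        p=ray(c,(u,v),z);x=ray(c,(u+rad,v),z)
        print((round(u),round(v)),"world",p.round(4),"diam mm",round(2000*np.linalg.norm(x-p),1))
def quad(c,lo,hi,z,amin=800,crop=None):
    im=c["image"].copy()
    if crop is not None:
        m=np.zeros_like(im);x0,y0,x1,y1=crop;m[y0:y1,x0:x1]=im[y0:y1,x0:x1];im=m
    for b in blobs(im,lo,hi,amin):
        # undistort to plane in world metres, then min rect
        w=np.array([ray(c,p,z)[:2]*1000 for p in cv2.convexHull(b)[:,0].astype(float)],np.float32)
        (x,y),(a,h),ang=cv2.minAreaRect(w)
        if a>h: L,W,an=a,h,ang
        else: L,W,an=h,a,ang+90
        e=(an-90+90)%180-90
        print("centre px",proj(c,(x/1000,y/1000,z)).round(),"world mm",round(x,1),round(y,1),"L,W",round(L,1),round(W,1),"yaw of long axis from +y deg",round(e,2))
E
python3 - <<'E'
from h import *
c=r.capture("wrist")
print("gold");circ(c,(15,120,90),(34,255,255),.1)
hsv=cv2.cvtColor(c["image"],cv2.COLOR_BGR2HSV)
for u,v in [(345,190),(375,205),(480,110),(480,200),(500,15),(400,150),(330,275),(347,98)]: print((u,v),hsv[v,u])
E
python3 -m pendant '[[[50,9,0,0,0,0,1],[50,9,0,0,0,0,1],[50,9,0,0,0,0,1],[50,9,0,0,0,0,1],[0,0,0,0,0,0,1]]]';python3 - <<'E'
from h import *
togo((0.48,-0.0,0.36),0)
c=r.capture("wrist");cv2.imwrite("pics/w2.png",c["image"])
print("gold");circ(c,(15,120,90),(34,255,255),.1)
hsv=cv2.cvtColor(c["image"],cv2.COLOR_BGR2HSV)
E
```

```text
gold
(504, 26) world [ 0.6033 -0.0107  0.1   ] diam mm 91.8
(345, 77) world [ 0.4634 -0.0522  0.1   ] diam mm 44.6
(226, 70) world [ 0.3559 -0.0458  0.1   ] diam mm 43.8
(356, 196) world [ 0.4756 -0.1615  0.1   ] diam mm 55.6
(345, 303) world [ 0.4651 -0.2749  0.1   ] diam mm 40.7
(311, 6) world [0.4332 0.0055 0.1   ] diam mm 45.3
(345, 190) [ 20 120 160]
(375, 205) [ 21 116 165]
(480, 110) [ 95   8 192]
(480, 200) [ 80   8 192]
(500, 15) [ 15 162 168]
(400, 150) [ 8 31 66]
(330, 275) [15 28 91]
(347, 98) [ 21 216 183]
clock: 2.8
tcp_pos: [0.4759, 0.0348, 0.3512]
tool_rot: [-2.224, -2.219, -0.0]
wrist_force: [0.2, -1.2, -0.1]
opening: 0.996
tool shift mm [-34.8   4.2  -8.8] opening 0.996 clock 2.8
turn about tool z -0.0023 tilt of z [-1.e-04  5.e-04 -1.e+00] q6 0.011
gold
(456, 110) world [0.6009 0.1138 0.1   ] diam mm 224.5
(320, 57) world [0.4748 0.16   0.1   ] diam mm 45.2
(310, 276) world [ 0.464 -0.049  0.1  ] diam mm 40.0
(204, 270) world [ 0.3561 -0.0429  0.1   ] diam mm 40.4
(275, 183) world [0.431  0.0464 0.1   ] diam mm 50.7
(282, 136) world [0.4393 0.0907 0.1   ] diam mm 44.5
(607, 343) world [ 0.7837 -0.1271  0.1   ] diam mm 80.0
```

View pics/w2.png

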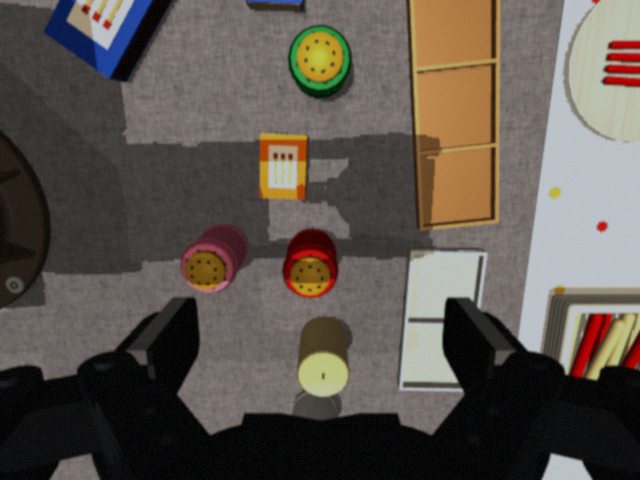

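Here red is at (310,265), pink at (210,262), green at (320,57), orange box at (283,167) and the pillar at (323,365). The right-hand end of the brown carton is at (455,110). One more shift left will bring in the rest.

```bash
python3 -m pendant '[[[45,9,-7,0,0,0,1],[45,9,-7,0,0,0,1],[45,9,-7,0,0,0,1],[0,0,0,0,0,0,1],[0,0,0,0,0,0,1]]]';python3 - <<'E'
from h import *
togo((0.48,-0.0,0.36),0)
c=r.capture("wrist");cv2.imwrite("pics/w3.png",c["image"])
print("orange");quad(c,(5,120,60),(22,255,255),.028)
print("blue");quad(c,(105,100,40),(125,255,255),.03)
E
```

```text
clock: 3.48
tcp_pos: [0.5034, 0.1658, 0.372]
tool_rot: [2.229, 2.214, -0.001]
wrist_force: [-0.1, -0.7, 0.2]
opening: 1.002
tool shift mm [-166.   -22.3   12.1] opening 1.002 clock 3.48
turn about tool z -0.0065 tilt of z [-6.e-04 -7.e-04 -1.e+00] q6 0.268
orange
centre px [419. 202.] world mm 622.0 140.9 L,W 307.3 93.0 yaw of long axis from +y deg 5.95
centre px [266. 268.] world mm 432.5 58.0 L,W 78.5 54.6 yaw of long axis from +y deg -3.31
centre px [288. 373.] world mm 457.3 -94.4 L,W 52.8 50.6 yaw of long axis from +y deg -0.37
centre px [294. 195.] world mm 470.7 150.4 L,W 46.3 45.6 yaw of long axis from +y deg 31.81
blue
centre px [110. 130.] world mm 259.9 227.4 L,W 144.4 79.1 yaw of long axis from +y deg -35.84
centre px [255.  84.] world mm 430.3 276.6 L,W 108.1 59.7 yaw of long axis from +y deg -2.25
```

View pics/w3.png

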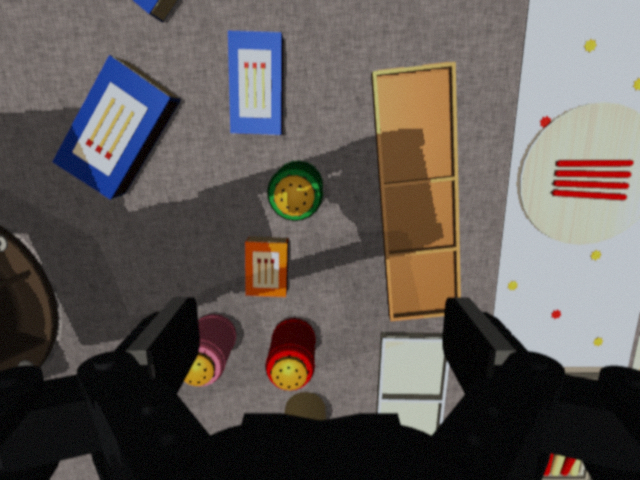

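Blue box: (255,84), with green at (295,190), orange at (266,268) and the whole brown carton visible (374..461, 63..318). Next I'll get the carton poses from their rim corners, in both the wrist and top views.

Run:
```python
from h import *
def rep(c,name,poly):
    # poly corners px (4) -> world on rim
    w=np.array([ray(c,p,.018)[:2]*1000 for p in poly])
    (x,y),(a,h),ang=cv2.minAreaRect(w.astype(np.float32))
    print(name,"corners px",np.array(poly).round().tolist(),"mean",w.mean(0).round(1),"sides",[round(float(np.linalg.norm(w[i]-w[(i+1)%4])),1) for i in range(4)],
      "edge yaws",[round(float(np.degrees(np.arctan2(*(w[(i+1)%4]-w[i])[::-1]))),1) for i in range(4)])
for cam,crops in [("wrist",{"brown":(365,55,470,330)}),("top",{"brown":(222,155,334,208),"white":(335,158,407,202)})]:
    c=r.capture(cam);im=c["image"];hsv=cv2.cvtColor(im,cv2.COLOR_BGR2HSV)
    for n,(x0,y0,x1,y1) in crops.items():
        sub=hsv[y0:y1,x0:x1]
        if n=="brown": m=((sub[...,0]>8)&(sub[...,0]<32)&(sub[...,1]>65)).astype(np.uint8)*255
        else: m=(sub[...,2]>150).astype(np.uint8)*255
        cv2.imwrite(f"pics/m_{cam}_{n}.png",np.hstack([m,cv2.cvtColor(im[y0:y1,x0:x1],cv2.COLOR_BGR2GRAY)]))
        cs,_=cv2.findContours(m,cv2.RETR_EXTERNAL,cv2.CHAIN_APPROX_NONE);b=cv2.convexHull(max(cs,key=cv2.contourArea))
        for e in np.linspace(.01,.06,30):
            ap=cv2.approxPolyDP(b,e*cv2.arcLength(b,True),True)
            if len(ap)==4:break
        rep(c,cam+" "+n,ap[:,0]+[x0,y0])
        w=np.array([ray(c,p,.018)[:2]*1000 for p in b[:,0].astype(float)+[x0,y0]],np.float32);print("  minrect",cv2.minAreaRect(w))
```

```text
wrist brown corners px [[454, 61], [461, 296], [391, 321], [371, 73]] mean [624.6 144.8] sides [289.1, 97.5, 312.8, 94.4] edge yaws [-83.7, -158.7, 96.3, 7.3]
  minrect ((624.783935546875, 138.4342041015625), (97.66893768310547, 318.4296569824219), 5.9087958335876465)
top brown corners px [[222, 155], [327, 162], [330, 191], [236, 203]] mean [634.1 141.4] sides [332.0, 93.2, 296.1, 160.4] edge yaws [-93.4, -173.7, 97.9, 17.5]
  minrect ((623.8570556640625, 150.70907592773438), (165.97433471679688, 340.6667785644531), 0.46958616375923157)
top white corners px [[340, 165], [401, 166], [401, 195], [339, 194]] mean [ 629.2 -145.8] sides [191.8, 92.5, 193.7, 92.6] edge yaws [-90.5, 179.6, 89.5, -1.6]
  minrect ((629.3361206054688, -146.18106079101562), (197.56069946289062, 94.6557846069336), 88.99488830566406)
```

The brown carton comes out at (0.6245,0.1385) with yaw 5.9° and size 318×98 (given 314×94). The white is at (0.629,-0.146) with yaw -1° and size 198×95 (given 196×94). Both are consistent. The blue box is closest, so I'll do it first.

```bash
python3 -m pendant '[[[27,-18,50,0,0,0.033,1],[28,-18,50,0,0,0,1],[28,-18,50,0,0,0,1],[28,-19,50,0,0,0,1],[0,0,40,0,0,0,1]]]' 30;python3 - <<'E'
from h import *
togo((0.4303,.2766,0.015),np.radians(-2.25))
c=r.capture("wrist");cv2.imwrite("pics/w4.png",c["image"])
print("blue");quad(c,(105,100,40),(125,255,255),.03)
E
```

```text
clock: 4.25
tcp_pos: [0.4326, 0.2807, 0.1307]
tool_rot: [-2.263, -2.179, 0.001]
wrist_force: [0.6, 0.2, 0.2]
opening: 1.0
tool shift mm [ -4.2  -2.1 115.7] opening 1.0 clock 4.25
turn about tool z 0.0012 tilt of z [-7.e-04 -2.e-04 -1.e+00] q6 0.554
blue
centre px [317. 241.] world mm 429.5 276.9 L,W 108.2 58.2 yaw of long axis from +y deg -2.17
centre px [92. 26.] world mm 312.4 402.9 L,W 84.3 78.9 yaw of long axis from +y deg 49.29
centre px [ 79. 300.] world mm 274.1 242.6 L,W 130.7 82.6 yaw of long axis from +y deg -35.86
```

View pics/w4.png

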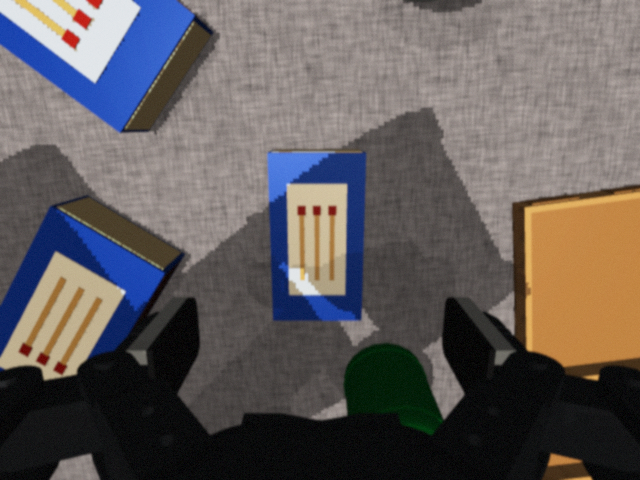

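The meant blue box is centred at (317,241) and measures 108.2×58.2 mm, an exact match. The big decoys are at left. Descending to grasp it.

```bash
python3 -m pendant '[[[-2,-1.5,40,0,0,0,1],[-2,-1,40,0,0,0,1],[0,0,30,0,0,0,1],[0,0,5,0,0,0,1],[0,0,0,0,0,0,0.5]]]';python3 -m pendant '[[[0,0,0,0,0,0,0],[0,0,0,0,0,0,0],[0,0,0,0,0,0,0],[0,0,0,0,0,0,0],[0,0,0,0,0,0,0]]]' 40;python3 - <<'E'
from h import *
togo((0.430,.277,0.1),np.radians(5.9))
c=r.capture("wrist");cv2.imwrite("pics/w5.png",c["image"])
E
```

```text
clock: 4.92
tcp_pos: [0.432, 0.2762, 0.0182]
tool_rot: [2.265, 2.177, 0.001]
wrist_force: [0.3, 0.0, 0.3]
opening: 0.818
clock: 5.55
tcp_pos: [0.4322, 0.2766, 0.019]
tool_rot: [2.264, 2.177, 0.003]
wrist_force: [1.7, -4.6, 6.5]
opening: 0.66
tool shift mm [  0.4  -2.  -81. ] opening 0.66 clock 5.55
turn about tool z -0.142 tilt of z [ 1.9e-03  9.0e-04 -1.0e+00] q6 0.55
```

View pics/w5.png

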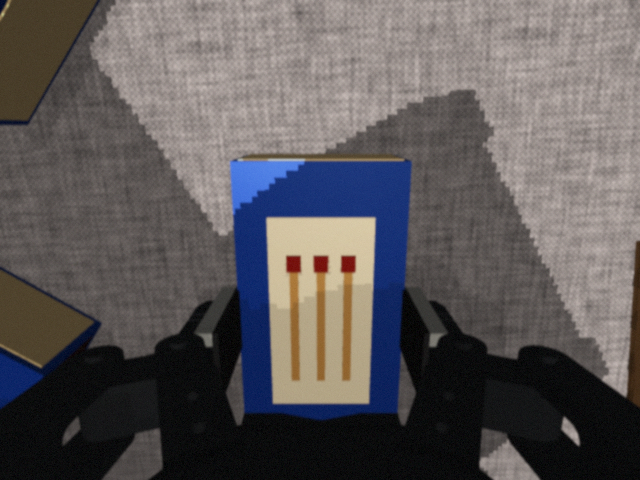

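The blue box is gripped at opening 0.66, which is about 56 mm. Lifting it and carrying it to the long bay.

```bash
python3 -m pendant '[[[0,0,-40,0,0,0,0],[0,0,-45,0,0,0,0],[0,45,0,0,0,-0.07,0],[0,45,0,0,0,-0.07,0],[0,0,0,0,0,0,0]]]';python3 - <<'E'
from h import *
togo((0.6152,.228,0.1),np.radians(5.9))
c=r.capture("wrist");cv2.imwrite("pics/w6.png",c["image"])
E
```

```text
clock: 6.22
tcp_pos: [0.5251, 0.2765, 0.1042]
tool_rot: [2.105, 2.329, 0.007]
wrist_force: [0.8, 0.1, -1.1]
opening: 0.658
tool shift mm [-57.3  84.8   4.5] opening 0.658 clock 6.22
turn about tool z -0.0023 tilt of z [ 0.0045  0.0019 -1.    ] q6 0.333
```

View pics/w6.png

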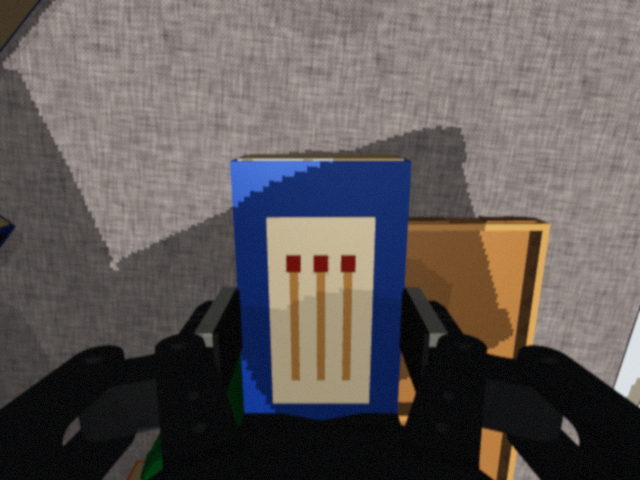

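```bash
python3 -m pendant '[[[0,45,0,0,0,0,0],[-20,40,0,0,0,0,0],[-37,0,0,0,0,0,0],[0,0,20,0,0,0,0],[0,0,0,0,0,0,0]]]';python3 - <<'E'
from h import *
togo((0.6152,.228,0.023),np.radians(5.9))
c=r.capture("wrist");cv2.imwrite("pics/w7.png",c["image"])
E
```

```text
clock: 6.9
tcp_pos: [0.6096, 0.2278, 0.0812]
tool_rot: [-2.106, -2.329, 0.004]
wrist_force: [-0.3, 1.0, -0.7]
opening: 0.665
tool shift mm [-0.3  5.7 58.2] opening 0.665 clock 6.9
turn about tool z -0.0025 tilt of z [-2.9e-03 -7.0e-04 -1.0e+00] q6 0.21
```

View pics/w7.png

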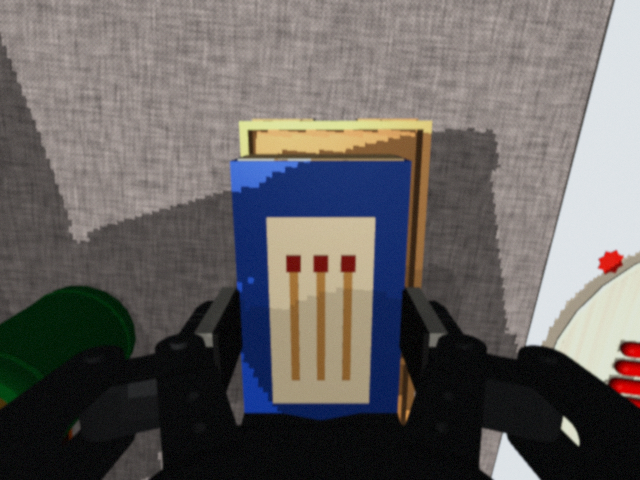

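Run:
```python
from h import *
c=r.capture("wrist")
for p in [(239,122),(432,122),(421,280)]: print(p,ray(c,p,.018).round(4))
a=np.radians(5.9);Y=np.array([-np.sin(a),np.cos(a)]);X=np.array([np.cos(a),np.sin(a)]);o=np.array([.6245,.1385])
print("exp",o+.157*Y-.047*X,o+.157*Y+.047*X)
togo((0.6152,.228,0.023),a)
```

```text
(239, 122) [0.5631 0.2908 0.018 ]
(432, 122) [0.6571 0.3003 0.018 ]
(421, 280) [0.6654 0.2182 0.018 ]
exp [0.56161054 0.28983709] [0.6551126  0.29949959]
tool shift mm [-1.1  4.3 59.5] opening 0.657 clock 7.0
turn about tool z -0.0014 tilt of z [-6.e-04 -1.e-04 -1.e+00] q6 0.21
```

Carton corners match the estimate to within 2 mm, so I'm refining its origin to (0.626,0.139). Lowering.

```bash
python3 -m pendant '[[[0,6,20,0,0,0,0],[0,0,20,0,0,0,0],[0,0,10,0,0,0,0],[0,0,5,0,0,0,0],[0,0,0,0,0,0,0]]]';python3 - <<'E'
from h import *
togo((0.617,.229,0.023));print(r.sense()["wrist_force"])
E
```

```text
clock: 7.62
tcp_pos: [0.6173, 0.2285, 0.027]
tool_rot: [-2.106, -2.33, 0.001]
wrist_force: [0.1, 0.3, -0.8]
opening: 0.659
tool shift mm [ 0.5 -0.3  4. ] opening 0.659 clock 7.62
[ 0.08585003  0.33409154 -0.7500867 ]
```

```bash
python3 -m pendant '[[[0,0,2,0,0,0,0],[0,0,2,0,0,0,0],[0,0,0,0,0,0,0]]]';python3 - <<'E'
from h import *
togo((0.617,.229,0.023));print(r.sense()["wrist_force"])
E
```

```text
clock: 8.0
tcp_pos: [0.6176, 0.2285, 0.0234]
tool_rot: [2.106, 2.331, 0.0]
wrist_force: [1.0, 0.0, -0.3]
opening: 0.661
tool shift mm [ 0.5 -0.5  0.4] opening 0.661 clock 8.0
[ 1.0297261   0.03136998 -0.29349971]
```

```bash
python3 -m pendant '[[[0,0,1.5,0,0,0,0],[0,0,0,0,0,0,0]]]';python3 -m pendant '[[[0,0,1.5,0,0,0,0],[0,0,0,0,0,0,0]]]'
python3 - <<'E'
from h import *
togo((0.617,.229,0.023));print(r.sense()["wrist_force"])
c=r.capture("side");cv2.imwrite("pics/s1.png",cv2.resize(c["image"][220:340,140:300],None,fx=5,fy=5))
E
```

```text
clock: 8.25
tcp_pos: [0.6177, 0.2286, 0.0229]
tool_rot: [2.106, 2.331, 0.001]
wrist_force: [-6.9, -1.9, 16.9]
opening: 0.661
clock: 8.5
tcp_pos: [0.6177, 0.2286, 0.0229]
tool_rot: [2.106, 2.33, 0.001]
wrist_force: [-12.0, -4.8, 38.9]
opening: 0.657
tool shift mm [ 0.5 -0.7 -0.1] opening 0.657 clock 8.5
[-11.96373679  -4.77904505  38.89532927]
```

View pics/s1.png

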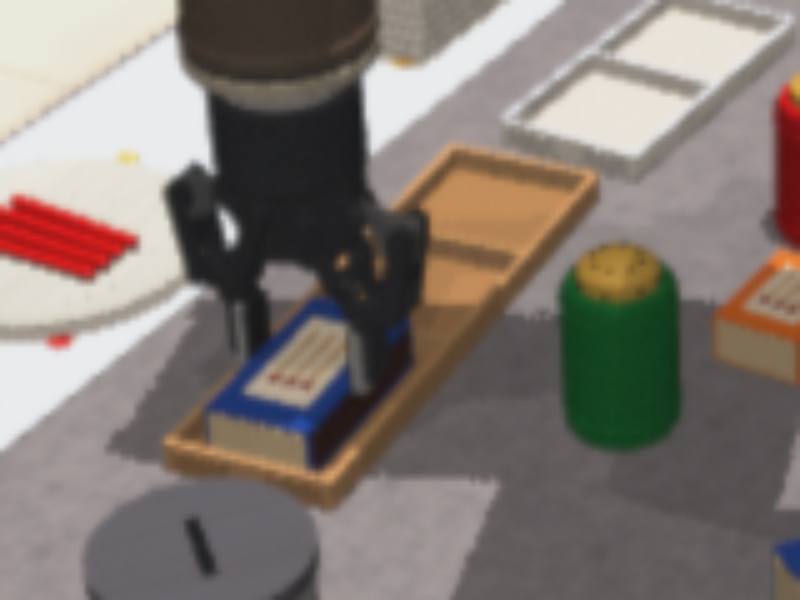

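The box is in the bay and resting on the floor (39 N contact, z stopped at 22.9 mm). Easing the push off, releasing and rising.

```bash
python3 -m pendant '[[[0,0,-2.5,0,0,0,0],[0,0,0,0,0,0,0.85],[0,0,0,0,0,0,0.85],[0,0,0,0,0,0,0.85],[0,0,-10,0,0,0,0.85]]]';python3 -m pendant '[[[0,0,-50,0,0,0,1],[0,0,-55,0,0,0,1],[0,0,-55,0,0,0,1],[0,0,0,0,0,0,1]]]';python3 - <<'E'
from h import *
togo((0.4315,.056,0.2),0)
c=r.capture("wrist");cv2.imwrite("pics/w8.png",c["image"])
quad(c,(105,100,40),(125,255,255),.034)
quad(c,(5,120,60),(22,255,255),.028)
E
```

```text
clock: 9.18
tcp_pos: [0.6169, 0.2283, 0.0323]
tool_rot: [-2.106, -2.33, 0.002]
wrist_force: [0.5, -0.3, 0.1]
opening: 0.852
clock: 9.68
tcp_pos: [0.6201, 0.2294, 0.1983]
tool_rot: [2.104, 2.328, 0.011]
wrist_force: [-0.7, -0.0, -0.6]
opening: 0.999
tool shift mm [-153.5 -205.1   -3.6] opening 0.999 clock 9.68
turn about tool z 0.101 tilt of z [ 0.0079  0.0025 -1.    ] q6 0.207
centre px [316. 214.] world mm 617.3 228.5 L,W 107.7 57.6 yaw of long axis from +y deg 5.59
centre px [315. 289.] world mm 622.5 164.5 L,W 254.6 91.7 yaw of long axis from +y deg 5.84
centre px [ 88. 334.] world mm 435.6 105.6 L,W 96.9 53.1 yaw of long axis from +y deg -7.45
```

View pics/w8.png

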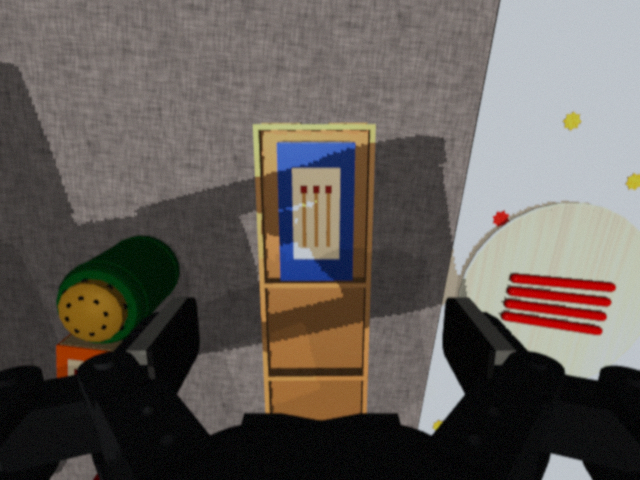

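The blue box lies flat and centred in the long bay: (316,214), local (0.000,0.090). Next is the orange box.

```bash
python3 -m pendant '[[[-38,-51,0,0,0,0,1],[-38,-51,0,0,0,0,1],[-38,-51,0,0,0,0.05,1],[-38,-51,0,0,0,0.05,1],[0,0,40,0,0,0,1]]]';python3 -m pendant '[[[0,0,0,0,0,0,1]]]'
python3 - <<'E'
from h import *
c=r.capture("wrist");cv2.imwrite("pics/w9.png",c["image"])
togo((0.4315,.056,0.015),0)
quad(c,(5,120,60),(22,255,255),.028)
E
```

```text
clock: 10.35
tcp_pos: [0.4288, 0.0603, 0.1539]
tool_rot: [2.222, 2.218, 0.002]
wrist_force: [1.7, 0.4, 0.6]
opening: 1.001
clock: 10.48
tcp_pos: [0.4289, 0.0616, 0.1511]
tool_rot: [-2.219, -2.219, 0.006]
wrist_force: [-0.6, 0.6, 0.5]
opening: 1.0
tool shift mm [ -6.    1.8 137.1] opening 1.0 clock 10.53
turn about tool z 0.0008 tilt of z [-3.2e-03 -2.0e-04 -1.0e+00] q6 0.072
centre px [596. 178.] world mm 606.8 94.0 L,W 216.1 74.7 yaw of long axis from +y deg 6.2
centre px [327. 233.] world mm 432.3 56.5 L,W 75.4 53.2 yaw of long axis from +y deg -2.49
centre px [209. 410.] world mm 342.3 -83.7 L,W 42.6 26.4 yaw of long axis from +y deg 30.49
```

View pics/w9.png

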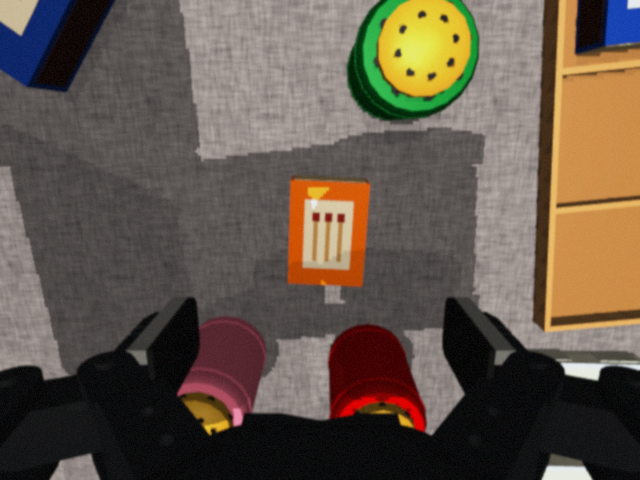

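Orange box: (327,233), top about 72×53, yaw about -2.5°, consistent with 72×52. Descending to it.

```bash
python3 -m pendant '[[[-3,3,40,0,0,0.04,1],[-3.5,0,40,0,0,0,1],[0,0,40,0,0,0,1],[0,0,14,0,0,0,1],[0,0,0,0,0,0,0.6]]]';python3 -m pendant '[[[0,0,0,0,0,0,0],[0,0,0,0,0,0,0],[0,0,0,0,0,0,0],[0,0,0,0,0,0,0],[0,0,0,0,0,0,0]]]' 40;python3 - <<'E'
from h import *
togo((0.432,.055,0.1),np.radians(-1))
c=r.capture("wrist");cv2.imwrite("pics/w10.png",c["image"])
E
```

```text
clock: 11.15
tcp_pos: [0.4341, 0.0558, 0.0187]
tool_rot: [-2.263, -2.178, 0.002]
wrist_force: [0.2, -0.6, 1.1]
opening: 0.816
clock: 11.78
tcp_pos: [0.4348, 0.0558, 0.0203]
tool_rot: [2.263, 2.177, 0.003]
wrist_force: [-2.0, 2.3, 8.6]
opening: 0.593
tool shift mm [ -0.8  -2.6 -79.7] opening 0.593 clock 11.78
turn about tool z -0.0215 tilt of z [ 2.2e-03  2.0e-04 -1.0e+00] q6 0.097
```

View pics/w10.png

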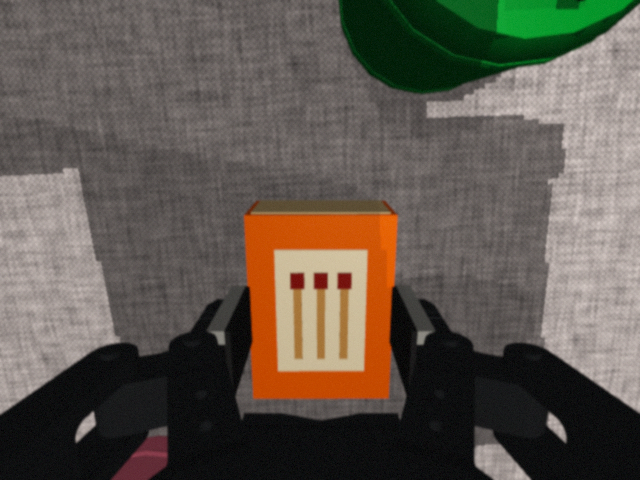

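```bash
python3 -m pendant '[[[0,0,-30,0,0,0,0],[0,0,-55,0,0,0,0],[0,30,-50,0,0,0,0],[0,55,0,0,0,-0.02,0],[-15,55,0,0,0,0,0]]]';python3 -m pendant '[[[-46,28,0,0,0,0,0],[-46,28,0,0,0,0,0],[-46,0,0,0,0,0,0],[0,0,30,0,0,0,0],[0,0,0,0,0,0,0]]]';python3 - <<'E'
from h import *
c=r.capture("wrist");cv2.imwrite("pics/w11.png",c["image"])
togo((0.630,-.098,0.024),np.radians(-1))
E
```

```text
clock: 12.45
tcp_pos: [0.576, 0.0366, 0.1569]
tool_rot: [2.239, 2.2, 0.005]
wrist_force: [0.0, 0.3, -0.6]
opening: 0.585
clock: 13.08
tcp_pos: [0.6257, -0.1031, 0.1235]
tool_rot: [-2.242, -2.198, 0.002]
wrist_force: [-1.3, 0.6, -1.1]
opening: 0.587
tool shift mm [  4.7   3.5 100.5] opening 0.588 clock 13.12
turn about tool z -0.0017 tilt of z [-7.e-04  2.e-04 -1.e+00] q6 -0.191
```

View pics/w11.png

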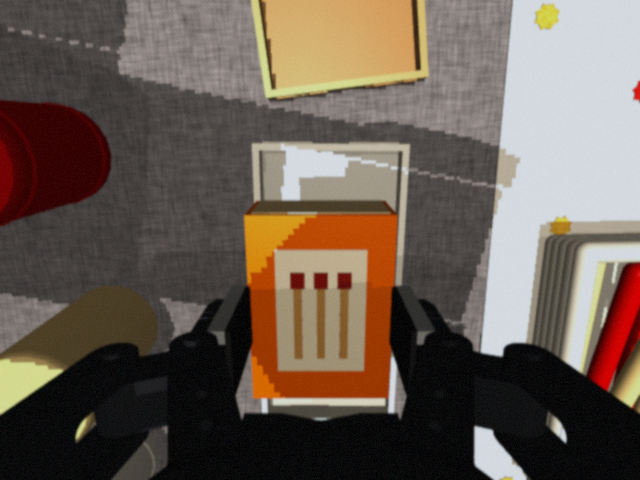

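Run:
```python
from h import *
c=r.capture("wrist")
for p in [(252,144),(409,144),(268,98),(428,76),(330,402)]: print(p,ray(c,p,.018).round(4))
togo((0.630,-.098,0.024),np.radians(-1))
```

```text
(252, 144) [ 0.586  -0.0473  0.018 ]
(409, 144) [ 0.68   -0.0491  0.018 ]
(268, 98) [ 0.597  -0.0214  0.018 ]
(428, 76) [ 0.6894 -0.0112  0.018 ]
(330, 402) [ 0.6303 -0.2278  0.018 ]
tool shift mm [  4.5   2.7 101.1] opening 0.594 clock 13.18
turn about tool z -0.0011 tilt of z [ 6.e-04 -1.e-04 -1.e+00] q6 -0.191
```

The white carton's end is at (0.586..0.680,-0.048), so I'm refining its origin to (0.631,-0.146). The brown corners agree to within 1 mm. Lowering the orange box.

```bash
python3 -m pendant '[[[4,5,40,0,0,0,0],[0,0,35,0,0,0,0],[0,0,15,0,0,0,0],[0,0,4,0,0,0,0],[0,0,0,0,0,0,0]]]';python3 -m pendant '[[[0,0,3,0,0,0,0],[0,0,0,0,0,0,0]]]';python3 -m pendant '[[[0,0,2,0,0,0,0],[0,0,0,0,0,0,0]]]'
```

```text
clock: 13.8
tcp_pos: [0.6328, -0.0989, 0.031]
tool_rot: [2.241, 2.2, 0.001]
wrist_force: [0.4, -0.8, -0.3]
opening: 0.588
clock: 14.05
tcp_pos: [0.6323, -0.099, 0.0273]
tool_rot: [2.242, 2.2, 0.001]
wrist_force: [0.5, -0.4, -0.9]
opening: 0.589
clock: 14.3
tcp_pos: [0.632, -0.0989, 0.0247]
tool_rot: [-2.242, -2.2, 0.0]
wrist_force: [-0.8, 0.2, -0.3]
opening: 0.589
```

```bash
python3 -m pendant '[[[0,0,1.5,0,0,0,0],[0,0,0,0,0,0,0]]]';python3 -m pendant '[[[0,0,1,0,0,0,0],[0,0,0,0,0,0,0]]]'
```

```text
clock: 14.55
tcp_pos: [0.6321, -0.099, 0.0243]
tool_rot: [2.242, 2.2, 0.0]
wrist_force: [-4.5, 0.1, 17.5]
opening: 0.591
clock: 14.8
tcp_pos: [0.6322, -0.099, 0.0242]
tool_rot: [2.242, 2.2, 0.001]
wrist_force: [-9.9, 1.9, 31.6]
opening: 0.588
```

Contact made, so the box is on the floor. Releasing and rising.

```bash
python3 -m pendant '[[[0,0,-2,0,0,0,0],[0,0,0,0,0,0,0.8],[0,0,0,0,0,0,0.8],[0,0,0,0,0,0,0.8],[0,0,-10,0,0,0,0.8]]]';python3 -m pendant '[[[0,0,-55,0,0,0,1],[0,0,-60,0,0,0,1],[0,-40,-50,0,0,0,1],[0,-50,0,0,0,0,1],[0,0,0,0,0,0,1]]]';python3 - <<'E'
from h import *
c=r.capture("wrist");cv2.imwrite("pics/w12.png",c["image"])
togo((0.476,-.1625,0.12),np.radians(-1))
quad(c,(5,120,60),(22,255,255),.032)
hsv=cv2.cvtColor(c["image"],cv2.COLOR_BGR2HSV)
circ(c,(15,60,100),(34,255,255),.09)
E
```

```text
clock: 15.42
tcp_pos: [0.6314, -0.0988, 0.0339]
tool_rot: [-2.241, -2.199, 0.001]
wrist_force: [-0.1, -0.1, -0.5]
opening: 0.801
clock: 16.05
tcp_pos: [0.5398, -0.0969, 0.1993]
tool_rot: [-2.242, -2.199, 0.001]
wrist_force: [1.1, -0.9, 0.6]
opening: 0.995
tool shift mm [-66.6 -64.8  79.2] opening 0.999 clock 16.1
turn about tool z -0.002 tilt of z [ 8.e-04 -2.e-04 -1.e+00] q6 -0.213
centre px [454.  51.] world mm 635.0 16.9 L,W 91.2 67.9 yaw of long axis from +y deg -89.06
centre px [437. 212.] world mm 629.7 -98.5 L,W 74.4 56.5 yaw of long axis from +y deg -1.12
centre px [194. 163.] world mm 445.0 -56.7 L,W 54.2 53.6 yaw of long axis from +y deg 77.78
centre px [248. 291.] world mm 478.3 -161.5 L,W 65.7 58.9 yaw of long axis from +y deg 70.51
centre px [ 25. 158.] world mm 318.0 -50.6 L,W 53.0 36.5 yaw of long axis from +y deg -12.72
(450, 52) world [0.6155 0.0075 0.09  ] diam mm 95.6
(235, 336) world [ 0.4791 -0.1702  0.09  ] diam mm 58.3
(194, 162) world [ 0.4625 -0.0515  0.09  ] diam mm 44.2
(19, 157) world [ 0.3565 -0.0463  0.09  ] diam mm 43.8
(440, 213) world [ 0.6149 -0.0864  0.09  ] diam mm 45.6
(605, 48) world [0.7034 0.0076 0.09  ] diam mm 12.0
```

View pics/w12.png

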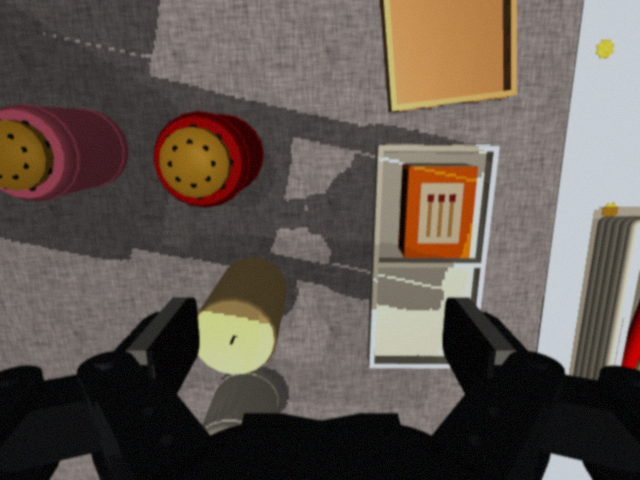

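The orange box is flat in the +y bay: (440,212), world (0.630,-0.0985). The pillar top is at (235,340). Moving above the pillar.

```bash
python3 -m pendant '[[[-36,-32,0,0,0,0,1],[-36,-32,15,0,0,0,1],[0,0,15,0,0,0,1],[0,0,0,0,0,0,1]]]';python3 - <<'E'
from h import *
c=r.capture("wrist");cv2.imwrite("pics/w13.png",c["image"])
togo((0.478,-.166,0.04),np.radians(-1))
circ(c,(15,60,100),(34,255,255),.09)
E
```

```text
clock: 16.6
tcp_pos: [0.478, -0.168, 0.1673]
tool_rot: [-2.242, -2.198, 0.0]
wrist_force: [0.8, 0.1, -0.2]
opening: 1.0
tool shift mm [  1.7  -0.5 127.9] opening 1.006 clock 16.65
turn about tool z -0.0014 tilt of z [-3.e-04  3.e-04 -1.e+00] q6 -0.378
(555, 113) world [ 0.6003 -0.0987  0.09  ] diam mm 77.7
(320, 249) world [ 0.4773 -0.1699  0.09  ] diam mm 57.8
(288, 27) world [ 0.4635 -0.0558  0.09  ] diam mm 44.3
(60, 22) world [ 0.3518 -0.0513  0.09  ] diam mm 43.9
(306, 405) world [ 0.4665 -0.2727  0.09  ] diam mm 42.4
```

View pics/w13.png

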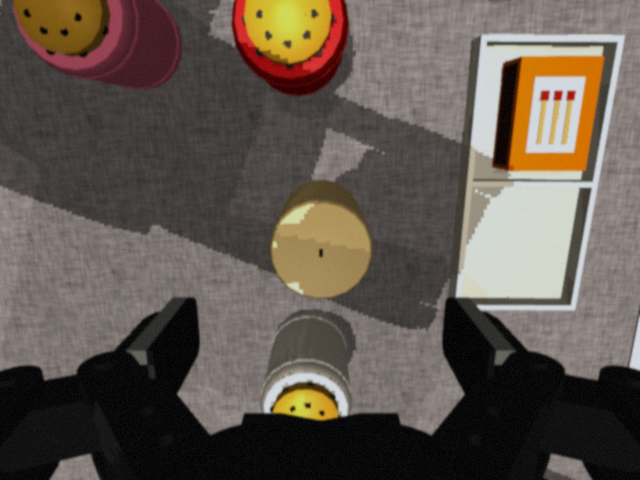

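Pillar: (321,249), world (0.4773,-0.170), diameter 58 (given 60). Descending to it.

```bash
python3 -m pendant '[[[-2,-1,45,0,0,0,1],[0,0,45,0,0,0,1],[0,0,37,0,0,0,1],[0,0,0,0,0,0,1],[0,0,0,0,0,0,0.6]]]';python3 -m pendant '[[[0,0,0,0,0,0,0],[0,0,0,0,0,0,0],[0,0,0,0,0,0,0],[0,0,0,0,0,0,0],[0,0,0,0,0,0,0]]]' 60;python3 -m pendant '[[[0,0,-25,0,0,0,0],[0,0,-25,0,0,0,0],[0,0,-20,0,0,0,0],[0,0,0,0,0,0,0]]]';python3 - <<'E'
from h import *
c=r.capture("wrist");cv2.imwrite("pics/w14.png",c["image"])
togo((0.6304,-.194,0.11),np.radians(-1))
E
```

```text
clock: 17.27
tcp_pos: [0.4778, -0.1699, 0.0422]
tool_rot: [2.241, 2.2, 0.001]
wrist_force: [-0.1, -0.6, -0.0]
opening: 0.819
clock: 17.9
tcp_pos: [0.478, -0.1703, 0.0431]
tool_rot: [2.24, 2.198, 0.002]
wrist_force: [0.9, 2.6, 5.8]
opening: 0.694
clock: 18.4
tcp_pos: [0.4782, -0.1705, 0.1136]
tool_rot: [2.239, 2.197, 0.003]
wrist_force: [0.3, -0.3, -2.0]
opening: 0.693
tool shift mm [-20.8 153.4   2.8] opening 0.69 clock 18.45
turn about tool z -0.0015 tilt of z [ 0.0028 -0.0012 -1.    ] q6 -0.383
```

View pics/w14.png

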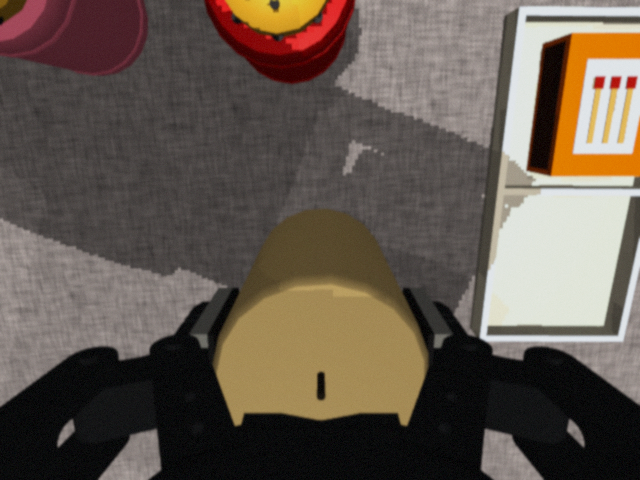

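The pillar is held upright. Carrying it to the -y bay.

```bash
python3 -m pendant '[[[-7,51,0,0,0,0,0],[-7,51,0,0,0,0,0],[-7,51,0,0,0,0,0],[0,0,0,0,0,0,0],[0,0,0,0,0,0,0]]]';python3 - <<'E'
from h import *
c=r.capture("wrist");cv2.imwrite("pics/w15.png",c["image"])
togo((0.6304,-.194,0.047),np.radians(-1))
E
```

```text
clock: 19.08
tcp_pos: [0.6282, -0.1935, 0.1099]
tool_rot: [-2.241, -2.199, 0.002]
wrist_force: [-0.9, 0.2, -1.9]
opening: 0.692
tool shift mm [-0.5  2.7 63.2] opening 0.689 clock 19.12
turn about tool z -0.0016 tilt of z [-2.1e-03  7.0e-04 -1.0e+00] q6 -0.326
```

View pics/w15.png

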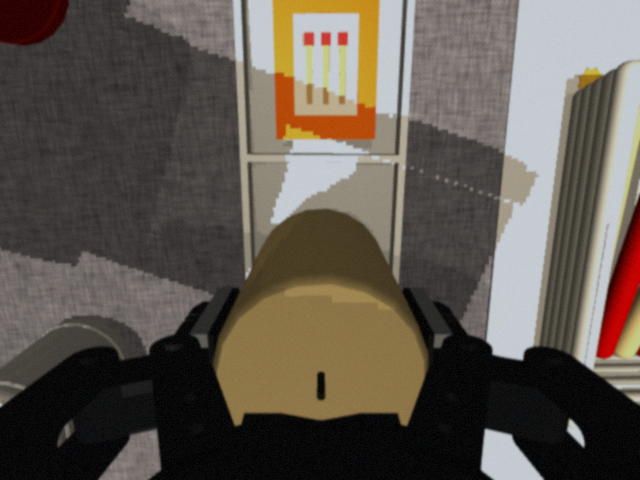

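```bash
python3 -m pendant '[[[0,3,25,0,0,0,0],[0,0,20,0,0,0,0],[0,0,10,0,0,0,0],[0,0,4,0,0,0,0],[0,0,0,0,0,0,0]]]';python3 -m pendant '[[[0,0,2,0,0,0,0],[0,0,0,0,0,0,0]]]';python3 -m pendant '[[[0,0,2,0,0,0,0],[0,0,0,0,0,0,0]]]'
```

```text
clock: 19.75
tcp_pos: [0.6322, -0.194, 0.0522]
tool_rot: [-2.243, -2.2, -0.0]
wrist_force: [0.2, 0.6, -2.9]
opening: 0.682
clock: 20.0
tcp_pos: [0.6323, -0.194, 0.0504]
tool_rot: [2.242, 2.2, 0.0]
wrist_force: [0.4, 0.2, -2.3]
opening: 0.689
clock: 20.25
tcp_pos: [0.6321, -0.1939, 0.048]
tool_rot: [-2.242, -2.2, 0.0]
wrist_force: [-0.3, -0.6, -2.7]
opening: 0.689
```

```bash
python3 -m pendant '[[[0,0,1.5,0,0,0,0],[0,0,0,0,0,0,0]]]';python3 -m pendant '[[[0,0,1,0,0,0,0],[0,0,0,0,0,0,0]]]'
```

```text
clock: 20.5
tcp_pos: [0.6323, -0.194, 0.0471]
tool_rot: [2.242, 2.2, 0.0]
wrist_force: [-3.1, 1.4, 5.2]
opening: 0.69
clock: 20.75
tcp_pos: [0.6323, -0.194, 0.047]
tool_rot: [2.242, 2.2, 0.0]
wrist_force: [-7.1, 2.3, 20.7]
opening: 0.689
```

```bash
python3 -m pendant '[[[0,0,-1,0,0,0,0],[0,0,0,0,0,0,1],[0,0,0,0,0,0,1],[0,0,0,0,0,0,1],[0,0,-20,0,0,0,1]]]';python3 -m pendant '[[[0,0,-50,0,0,0,1],[0,0,-50,0,0,0,1],[-26,-55,0,0,0,0,1],[-26,-55,0,0,0,0,1],[-27,-55,0,0,0,0,1]]]';python3 -m pendant '[[[0,0,0,0,0,0,1]]]';python3 - <<'E'
from h import *
c=r.capture("wrist");cv2.imwrite("pics/w16.png",c["image"])
togo((0.466,-.274,0.045),np.radians(-1))
circ(c,(15,120,90),(34,255,255),.1)
E
```

```text
clock: 21.38
tcp_pos: [0.6311, -0.1936, 0.0659]
tool_rot: [-2.241, -2.198, 0.002]
wrist_force: [-0.7, 1.0, 0.5]
opening: 1.002
clock: 22.0
tcp_pos: [0.4644, -0.2703, 0.1681]
tool_rot: [2.24, 2.2, 0.001]
wrist_force: [1.0, -0.0, 0.1]
opening: 1.001
clock: 22.12
tcp_pos: [0.4625, -0.2709, 0.168]
tool_rot: [-2.246, -2.197, 0.001]
wrist_force: [0.7, 0.6, 0.7]
opening: 0.999
tool shift mm [ -3.1   1.2 123.1] opening 0.998 clock 22.18
turn about tool z -0.0042 tilt of z [ 1.1e-03 -8.0e-04 -1.0e+00] q6 -0.562
(327, 259) world [ 0.4656 -0.2761  0.1   ] diam mm 40.1
(617, 97) world [ 0.6094 -0.1957  0.1   ] diam mm 56.6
```

View pics/w16.png

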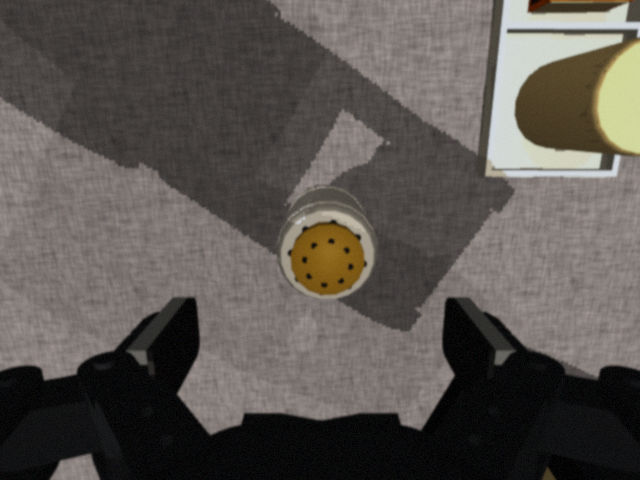

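White light: (327,259), world (0.4656,-0.276). Lid diameter 40 (given 42). Descending to it.

```bash
python3 -m pendant '[[[-5,1,45,0,0,0,1],[0,0,45,0,0,0,1],[0,0,35,0,0,0,1],[0,0,0,0,0,0,1],[0,0,0,0,0,0,0.6]]]';python3 -m pendant '[[[0,0,0,0,0,0,0],[0,0,0,0,0,0,0],[0,0,0,0,0,0,0],[0,0,0,0,0,0,0],[0,0,0,0,0,0,0]]]' 60;python3 -m pendant '[[[0,0,-30,0,0,0,0],[0,0,-50,0,0,0,0],[0,0,-60,0,0,0,0],[0,0,0,0,0,0,0]]]';python3 - <<'E'
from h import *
c=r.capture("wrist");cv2.imwrite("pics/w17.png",c["image"])
a=np.radians(5.9);o=np.array([.6262,.1393]);Y=np.array([-np.sin(a),np.cos(a)])
print(o-.02*Y,o-.11*Y)
togo((*(o-.02*Y),0.18),a)
E
```

```text
clock: 22.8
tcp_pos: [0.4679, -0.275, 0.0429]
tool_rot: [2.241, 2.2, 0.001]
wrist_force: [0.0, 0.2, 0.5]
opening: 0.815
clock: 23.42
tcp_pos: [0.4678, -0.2752, 0.0436]
tool_rot: [2.24, 2.198, 0.001]
wrist_force: [-0.1, 3.3, 7.5]
opening: 0.691
clock: 23.92
tcp_pos: [0.4693, -0.2765, 0.1875]
tool_rot: [2.236, 2.194, 0.003]
wrist_force: [0.2, -0.1, -2.6]
opening: 0.69
[0.62825585 0.11940594] [0.63750718 0.02988269]
tool shift mm [398.  152.7   4.4] opening 0.688 clock 23.98
turn about tool z -0.1219 tilt of z [ 0.005  -0.0033 -1.    ] q6 -0.569
```

View pics/w17.png

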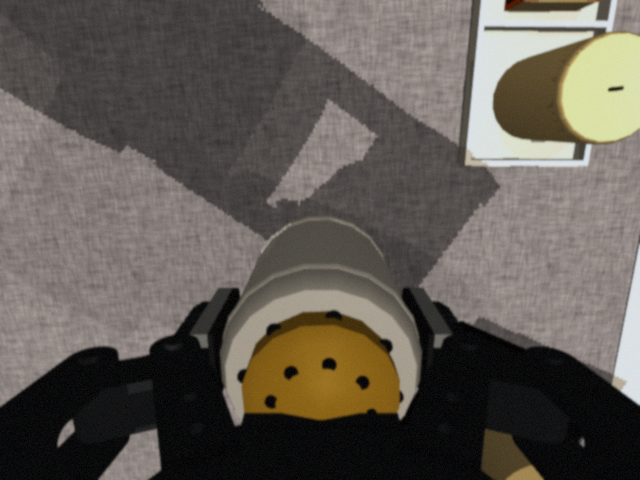

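```bash
python3 -m pendant '[[[44,17,0,0,0,0,0],[44,17,0,0,0,0,0],[44,17,0,0,0,0,0],[44,17,0,0,0,0,0],[44,17,0,0,0,0,0]]]';python3 -m pendant '[[[44,17,0,0,0,0,0],[44,17,0,0,0,0,0],[44,17,0,0,0,0,0],[44,17,0,0,0,-0.06,0],[0,0,0,0,0,-0.06,0]]]';python3 -m pendant '[[[0,0,0,0,0,0,0]]]';python3 - <<'E'
from h import *
c=r.capture("wrist");cv2.imwrite("pics/w18.png",c["image"])
togo((0.6283,.1194,.09),np.radians(5.9))
E
```

```text
clock: 24.6
tcp_pos: [0.5555, -0.0548, 0.1809]
tool_rot: [-2.242, -2.2, 0.001]
wrist_force: [0.7, -0.0, -2.6]
opening: 0.69
clock: 25.22
tcp_pos: [0.6274, 0.1213, 0.1805]
tool_rot: [-2.1, -2.335, 0.0]
wrist_force: [-0.7, -0.4, -2.6]
opening: 0.69
clock: 25.35
tcp_pos: [0.6263, 0.1186, 0.1806]
tool_rot: [-2.105, -2.331, 0.002]
wrist_force: [-0.7, -0.6, -2.5]
opening: 0.693
tool shift mm [ 1.1  2.2 90.8] opening 0.684 clock 25.4
turn about tool z -0.0031 tilt of z [-1.6e-03 -3.0e-04 -1.0e+00] q6 0.039
```

View pics/w18.png

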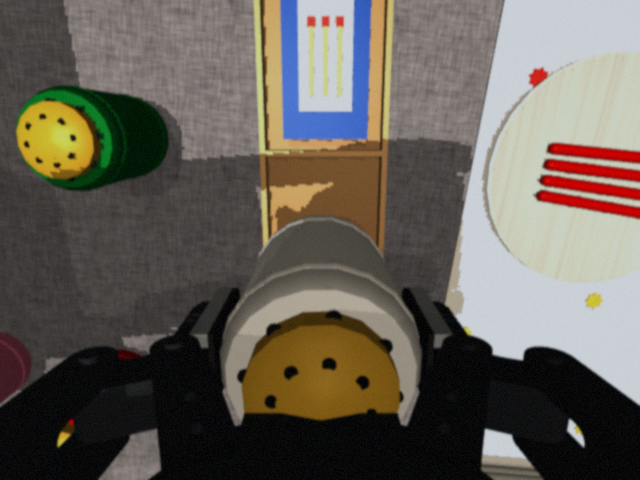

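```bash
python3 -m pendant '[[[1,2,40,0,0,0,0],[1,0,40,0,0,0,0],[0,0,30,0,0,0,0],[0,0,15,0,0,0,0],[0,0,0,0,0,0,0]]]';python3 -m pendant '[[[0,0,3,0,0,0,0],[0,0,0,0,0,0,0]]]';python3 -m pendant '[[[0,0,2,0,0,0,0],[0,0,0,0,0,0,0]]]'
```

```text
clock: 26.02
tcp_pos: [0.6284, 0.1199, 0.056]
tool_rot: [-2.107, -2.329, 0.002]
wrist_force: [0.5, 0.2, -1.6]
opening: 0.688
clock: 26.28
tcp_pos: [0.6294, 0.1204, 0.0545]
tool_rot: [2.106, 2.33, 0.002]
wrist_force: [0.3, 0.3, -2.8]
opening: 0.689
clock: 26.52
tcp_pos: [0.629, 0.1205, 0.0518]
tool_rot: [2.106, 2.331, 0.0]
wrist_force: [-0.2, 0.8, -2.7]
opening: 0.694
```

```bash
python3 -m pendant '[[[0,0,2,0,0,0,0],[0,0,0,0,0,0,0]]]';python3 -m pendant '[[[0,0,2,0,0,0,0],[0,0,0,0,0,0,0]]]'; python3 -m pendant '[[[0,0,1.5,0,0,0,0],[0,0,0,0,0,0,0]]]'
```

```text
clock: 26.78
tcp_pos: [0.6288, 0.1204, 0.0494]
tool_rot: [-2.106, -2.331, 0.0]
wrist_force: [-0.1, -0.5, -2.1]
opening: 0.691
clock: 27.02
tcp_pos: [0.629, 0.1204, 0.0477]
tool_rot: [2.106, 2.331, 0.0]
wrist_force: [-0.1, 0.9, 0.3]
opening: 0.694
clock: 27.28
tcp_pos: [0.629, 0.1205, 0.0475]
tool_rot: [2.106, 2.331, 0.001]
wrist_force: [-8.0, -1.1, 22.9]
opening: 0.692
```

Contact at 47.5 mm, as expected. Releasing and going over the red light.

```bash
python3 -m pendant '[[[0,0,-1,0,0,0,0],[0,0,0,0,0,0,1],[0,0,0,0,0,0,1],[0,0,0,0,0,0,1],[0,0,-20,0,0,0,1]]]';python3 -m pendant '[[[0,0,-50,0,0,0,1],[0,0,-55,0,0,0,1],[-38,-46,0,0,0,0,1],[-38,-46,0,0,0,0,1],[-39,-45,0,0,0,0,1]]]';python3 -m pendant '[[[-39,-45,0,0,0,0.06,1],[0,0,0,0,0,0.06,1],[0,0,0,0,0,0,1]]]';python3 - <<'E'
from h import *
c=r.capture("wrist");cv2.imwrite("pics/w19.png",c["image"])
togo((0.464,-.051,0.043),np.radians(-1))
circ(c,(15,120,90),(34,255,255),.1)
E
```

```text
clock: 27.9
tcp_pos: [0.6278, 0.1202, 0.0665]
tool_rot: [-2.105, -2.329, 0.003]
wrist_force: [0.2, 0.4, 0.4]
opening: 1.0
clock: 28.52
tcp_pos: [0.5031, -0.0088, 0.1735]
tool_rot: [2.105, 2.33, 0.002]
wrist_force: [0.1, -1.7, 0.8]
opening: 0.996
clock: 28.9
tcp_pos: [0.4637, -0.0517, 0.1734]
tool_rot: [2.242, 2.198, 0.002]
wrist_force: [-0.4, -0.6, 0.5]
opening: 0.996
tool shift mm [  0.3  -0.2 130.1] opening 1.001 clock 28.95
turn about tool z -0.0006 tilt of z [ 1.7e-03 -2.0e-04 -1.0e+00] q6 -0.157
(566, 81) world [0.5878 0.0325 0.1   ] diam mm 110.2
(548, 275) world [ 0.5919 -0.0705  0.1   ] diam mm 68.5
(128, 236) world [ 0.3574 -0.0431  0.1   ] diam mm 42.5
(321, 243) world [ 0.4638 -0.0492  0.1   ] diam mm 40.5
```

View pics/w19.png

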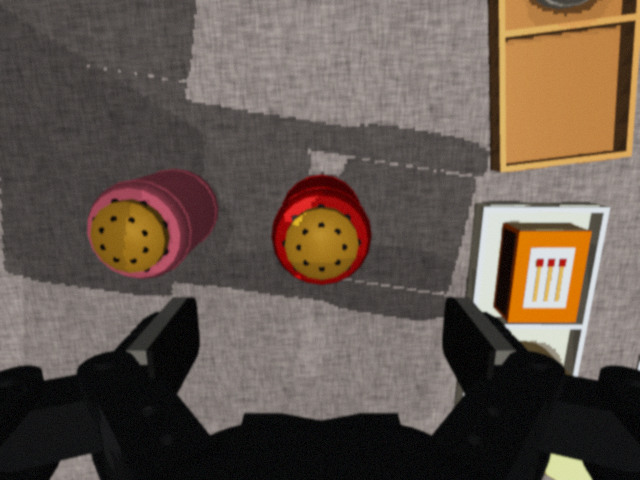

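Red light: (321,243), world (0.4638,-0.049). Pink is at (128,236), 107 mm away, so the finger clears it by about 20 mm. Descending.

```bash
python3 -m pendant '[[[2,0,45,0,0,0,1],[0,0,45,0,0,0,1],[0,0,40,0,0,0,1],[0,0,0,0,0,0,1],[0,0,0,0,0,0,0.6]]]';python3 -m pendant '[[[0,0,0,0,0,0,0],[0,0,0,0,0,0,0],[0,0,0,0,0,0,0],[0,0,0,0,0,0,0],[0,0,0,0,0,0,0]]]' 60;python3 -m pendant '[[[0,0,-30,0,0,0,0],[0,0,-50,0,0,0,0],[0,0,-40,0,0,0,0],[0,0,0,0,0,0,0]]]';python3 - <<'E'
from h import *
togo((.6375,.0299,0.16),np.radians(5.9))
E
```

```text
clock: 29.58
tcp_pos: [0.4642, -0.0489, 0.0431]
tool_rot: [2.241, 2.201, 0.001]
wrist_force: [-0.1, -0.4, 0.2]
opening: 0.817
clock: 30.2
tcp_pos: [0.4646, -0.0492, 0.0439]
tool_rot: [2.24, 2.199, 0.003]
wrist_force: [-1.3, 3.1, 10.0]
opening: 0.69
clock: 30.7
tcp_pos: [0.4656, -0.0495, 0.166]
tool_rot: [2.238, 2.196, 0.007]
wrist_force: [0.7, 0.2, -2.7]
opening: 0.689
tool shift mm [ 82.6 170.3   7.1] opening 0.689 clock 30.7
turn about tool z -0.1217 tilt of z [ 0.0072 -0.0012 -1.    ] q6 -0.152
```

```bash
python3 -m pendant '[[[21,43,0,0,0,0,0],[21,43,0,0,0,0,0],[21,43,0,0,0,0,0],[20,42,0,0,0,-0.06,0],[0,0,0,0,0,-0.06,0]]]';python3 -m pendant '[[[0,0,0,0,0,0,0],[0,0,0,0,0,0,0]]]';python3 - <<'E'
from h import *
c=r.capture("wrist");cv2.imwrite("pics/w20.png",c["image"])
togo((.6375,.0299,.0479),np.radians(5.9))
E
```

```text
clock: 31.32
tcp_pos: [0.6384, 0.032, 0.1616]
tool_rot: [2.102, 2.334, 0.002]
wrist_force: [-0.2, 0.3, -3.1]
opening: 0.688
clock: 31.58
tcp_pos: [0.6353, 0.0304, 0.1619]
tool_rot: [-2.108, -2.329, 0.001]
wrist_force: [-0.2, 1.3, -2.4]
opening: 0.691
tool shift mm [ -0.6   2.1 114.2] opening 0.689 clock 31.62
turn about tool z -0.0035 tilt of z [-3.e-04  0.e+00 -1.e+00] q6 -0.099
```

View pics/w20.png

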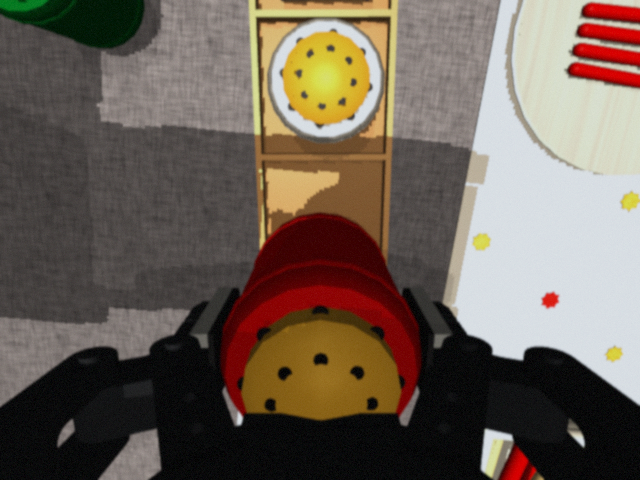

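White stands upright in its bay at (326,78), and red is held over the last bay. Lowering.

```bash
python3 -m pendant '[[[0,2,40,0,0,0,0],[0,0,35,0,0,0,0],[0,0,20,0,0,0,0],[0,0,12,0,0,0,0],[0,0,0,0,0,0,0]]]';python3 -m pendant '[[[0,0,3,0,0,0,0],[0,0,0,0,0,0,0]]]';python3 -m pendant '[[[0,0,2,0,0,0,0],[0,0,0,0,0,0,0]]]'
```

```text
clock: 32.25
tcp_pos: [0.6378, 0.0307, 0.055]
tool_rot: [-2.107, -2.33, 0.0]
wrist_force: [0.1, -0.1, -2.1]
opening: 0.692
clock: 32.5
tcp_pos: [0.6383, 0.0308, 0.0528]
tool_rot: [2.106, 2.33, 0.001]
wrist_force: [-0.3, -0.1, -2.6]
opening: 0.69
clock: 32.75
tcp_pos: [0.6379, 0.0308, 0.0502]
tool_rot: [2.106, 2.331, 0.0]
wrist_force: [-0.5, -0.3, -2.5]
opening: 0.689
```

```bash
python3 -m pendant '[[[0,0,2,0,0,0,0],[0,0,0,0,0,0,0]]]';python3 -m pendant '[[[0,0,1.5,0,0,0,0],[0,0,0,0,0,0,0]]]'
```

```text
clock: 33.0
tcp_pos: [0.638, 0.0308, 0.0481]
tool_rot: [2.106, 2.331, 0.0]
wrist_force: [-0.4, 0.3, -2.0]
opening: 0.691
clock: 33.25
tcp_pos: [0.638, 0.0308, 0.0479]
tool_rot: [2.106, 2.331, 0.0]
wrist_force: [-7.2, -0.6, 21.4]
opening: 0.69
```

Contact at 47.9 mm, as expected. Releasing, rising clear and backing off for a full check.

```bash
python3 -m pendant '[[[0,0,-1,0,0,0,0],[0,0,0,0,0,0,1],[0,0,0,0,0,0,1],[0,0,0,0,0,0,1],[0,0,-20,0,0,0,1]]]';python3 -m pendant '[[[0,0,-50,0,0,0,1],[0,0,-60,0,0,0,1],[0,-30,-60,0,0,0,1],[0,-50,-60,0,0,0,1],[0,-50,-40,0,0,0,1]]]';python3 -m pendant '[[[0,0,0,0,0,0,1],[0,0,0,0,0,0,1],[0,0,0,0,0,0,1]]]';python3 - <<'E'
from h import *
c=r.capture("wrist");cv2.imwrite("pics/w21.png",c["image"])
s=r.capture("side");cv2.imwrite("pics/s2.png",cv2.resize(s["image"][150:370,130:380],None,fx=2.7,fy=2.7))
circ(c,(15,120,90),(34,255,255),.104)
quad(c,(105,100,40),(125,255,255),.034)
quad(c,(5,120,60),(22,255,255),.032)
E
```

```text
clock: 33.88
tcp_pos: [0.6369, 0.0308, 0.067]
tool_rot: [-2.105, -2.329, 0.003]
wrist_force: [-0.0, 0.2, 0.2]
opening: 1.001
clock: 34.5
tcp_pos: [0.521, 0.0189, 0.3238]
tool_rot: [2.105, 2.329, 0.003]
wrist_force: [0.7, -0.2, 0.3]
opening: 0.997
clock: 34.88
tcp_pos: [0.5221, 0.0191, 0.32]
tool_rot: [-2.106, -2.33, 0.001]
wrist_force: [-0.4, -0.3, -0.0]
opening: 0.999
(430, 107) world [0.605  0.1081 0.104 ] diam mm 211.1
(282, 25) world [0.4759 0.1583 0.104 ] diam mm 44.8
(457, 100) world [0.6262 0.1165 0.104 ] diam mm 44.0
(449, 203) world [0.6353 0.0294 0.104 ] diam mm 41.9
(138, 248) world [ 0.3586 -0.0413  0.104 ] diam mm 41.4
(407, 303) world [ 0.6133 -0.0707  0.104 ] diam mm 68.2
centre px [442.  21.] world mm 620.3 191.9 L,W 58.8 35.5 yaw of long axis from +y deg -84.24
centre px [430. 123.] world mm 625.1 97.7 L,W 224.9 91.8 yaw of long axis from +y deg 5.76
centre px [405. 298.] world mm 630.3 -96.0 L,W 80.8 55.8 yaw of long axis from +y deg 0.25
centre px [457. 100.] world mm 648.5 122.7 L,W 48.2 47.9 yaw of long axis from +y deg -78.37
centre px [393. 372.] world mm 630.4 -191.7 L,W 76.5 61.7 yaw of long axis from +y deg 21.9
centre px [448. 203.] world mm 658.6 18.0 L,W 53.1 51.2 yaw of long axis from +y deg 80.56
centre px [139. 248.] world mm 328.4 -66.1 L,W 51.7 48.4 yaw of long axis from +y deg -43.46
```

View pics/w21.png

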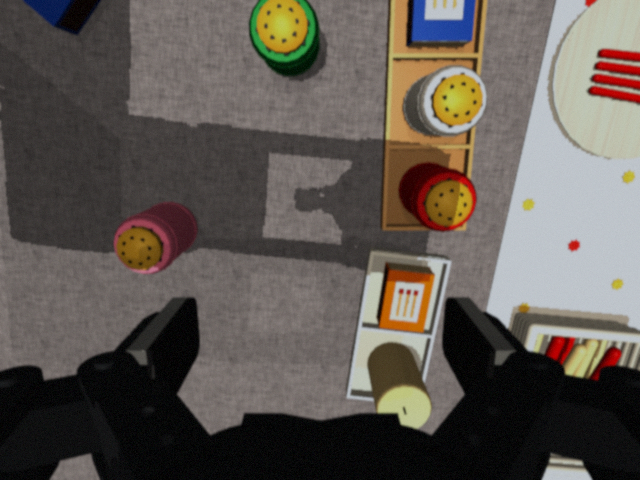

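View pics/s2.png

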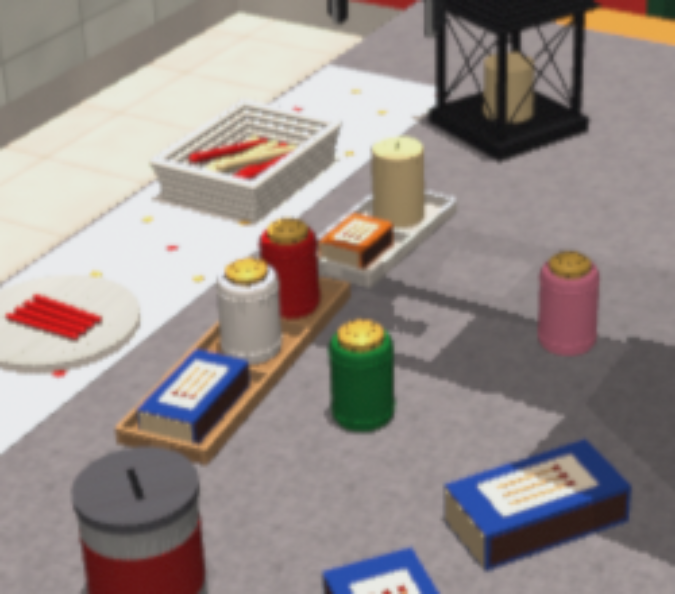

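Every item is upright or flat in its bay. Measured lids: red (0.635,0.029) against bay centre (0.638,0.030), white (0.626,0.117) against (0.628,0.119). Green, lantern and tin look unmoved. Handing in.

Run:
```python
from h import *
c=r.capture("wrist");print("pillar wick px->",ray(c,(404,409),.094).round(4))
print(r.sign_off(), r.sense()["clock"])
```

```text
pillar wick px-> [ 0.6315 -0.1951  0.094 ]
the job is handed in; nothing more can be done
the job is handed in; nothing more can be done
```

Both take-home sets are packed and the job is handed in, at about 35 s of the 112 s allowed. No verdict was reported.

- **Brown carton:** blue matches in the long bay, white light in the middle bay, red light in the end bay.
- **White carton:** orange matchbox in the +y bay, ivory pillar in the -y bay.
- **Setting down:** each item was lowered until the wrist force showed it on the bay floor (21–39 N), then released.

**Last checks:**

| Item | Distance from bay centre |
|---|---|
| Red light | about 2 mm |
| White light | about 4 mm |
| Blue matches (measured after release) | about 1 mm |
| Orange matchbox (measured after release) | about 3 mm |
| Pillar (from its wick) | about 2 mm |

- **Upright and flat:** the last side and wrist views show all five standing upright or lying flat.
- **Left alone:** green measured within 2 mm of its first position. The tin and lantern look unmoved in the last side view, but I did not measure either one.
- **One disagreement:** the last automatic outlines of the two matchboxes were poor. Blue was cut off by the picture edge and orange merged with its side face, so I relied on the measurements taken just after each release.

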